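# Shut and padlock the stock drawer

### The job

Lock up the stock drawer: push it fully shut, swing the padlock's open shackle round until its free leg stands over the hole in the steel lug, and press the shackle down until it clicks and stays home. Leave the things on the desk where they stand.

Things in the scene. Friction and masses are not known exactly. Their poses are not given: they have to be found in the camera images.
- cabinet: Grey steel two-drawer desk cabinet, fixed to the desk, 300 wide (its y), 220 deep (its x), 280 high. Origin: centre of its underside. Its x points from its front to its back, y to the left as seen facing its front, z up. Its front face lies 110 mm from the origin towards -x and rises to 280 mm, so above the padlock there are only 24 mm between shackle and face.
- drawer_face (a point): Middle of the outer face of the lower drawer's front (288 wide, 97 high, its edges at 12 and 109 mm height); moves with the drawer. The point's axes are the cabinet's.
- drawer_handle_mid (a point): Middle of the drawer's round bar handle (11 mm thick, 90 long, level, standing 35 mm out of the front, 75 mm high), 70 mm right of the drawer's middle (cabinet -y); moves with the drawer.
- drawer (a joint): Lower drawer: 0 = fully shut (face flush with the cabinet's), grows in m as it comes out towards the cabinet's -x; up to 0.14. Slides stiffly with about 3 N and stays where it is left. The padlock sits on it and moves with it; the steel lug stays on the cabinet.
- shackle (a joint): How far the shackle is pressed down, in m: 0 = sprung up (open), 0.020 = home, a solid stop. A spring lifts it; pressing takes up to about 13 N, and past some 17 mm the hidden pawl snaps it home and holds it. Let go earlier and it springs up. It goes down only with the free leg over the hole: otherwise the leg's end lands on the lug or the lock's body.
- shackle_swing (a joint): Turn of the shackle about its captive (left) leg, a vertical axis, in rad: 0 = shut position, a stop, free leg over its hole and shackle in the plane parallel to the cabinet's front, 24 mm before it; grows as the free leg swings out to the front (cabinet -x), 1.57 = straight out. Stays where it is left; under 2 N moves it.
- shackle_top (a point): Crown of the padlock's shackle, a bright steel bow of 12 mm round bar, 54 wide over its legs, legs 42 mm apart between centres. The point is on the top surface at mid-span, 175 mm high when up and 155 when home.
- shackle_toe (a point): Rounded lower end of the shackle's free leg; the leg is straight for 27 mm above this point. When up it is 4 mm above the lug's top and swings clear of it.
- toe_hole (a point): Mouth of the hole for the free leg in the top of the padlock's body, 110 mm high, 24 mm before the drawer's face, 34 mm left (cabinet +y) of its middle. The body, laminated steel, 70 wide, 32 deep, 55 high, is strapped to the drawer's front, its middle 21 mm left of this hole, the captive leg 42 mm left. The cabinet's lug, a 5 mm plate 36 wide with an 18 mm hole, comes over it, 112 to 117 mm high, when the drawer is shut.
- booklets_mid (a point): Stack of shrink-wrapped booklets, 210 by 148, 56 high; its centre. To be left alone.
- pen_cup_mid (a point): Black cup of green pens, 80 across, cup 95 high, pens to 150; centre of the cup half-way up. To be left alone.
- tape_mid (a point): Black desk tape dispenser, 150 long, 55 wide, 90 high; its centre, 35 mm up. To be left alone.

How it is judged:
By the outcome, as a careful person would: the job done as asked, in the order asked, and still so for the second after the job is handed in, with the robot touching nothing.
It also fails if it takes over 51 s, if anything falls off the work surface, if the arm or the gripper's body presses on something with over 40 N, if the wrist force passes 120 N, or if a joint passes its speed limit or range.

### The arm

A 6-joint arm with a two-finger parallel gripper is mounted at the origin on the work surface. World frame = base frame: x ahead of the robot, y to its left, z up, the work surface at z = 0. Lengths are in mm, angles in rad, forces in N, time in s.
With the tool pointing down it reaches from about 275 to 775 mm from the base axis. Payload 14.6 kg.
Tool frame: the origin (TCP) lies at the centre of the arm's flange, where the gripper is bolted on; the fingertips stand 173 mm ahead of it and the grasp point (between the pads) lies 155 mm ahead of it; z points along the fingers, y is the line along which they close (so a half turn about z gives the same grasp; the last joint's range is limited). The gripper opens to 85 mm and grips with 20 to 120 N. Pads are 22 mm wide; open, the fingers measure 114 mm over their backs; the gripper's body (76 mm by 85 mm) begins 54 mm behind the grasp point. The pads swing forward as they close: fully open they stand 13 mm farther back than shut.
Start: joints at [-1.319, 0.263, -0.048, 1.259, 0, 1.415], TCP at [207.722, -482.162, 404.678] pointing down, gripper open.
Joint ranges: [-2.65, 2.65], [-0.89, 1.7], [-1.18, 1.37], [-2.13, 2.11], [-1.35, 1.29], [-3.14, 3.14]. Speed limits (rad/s): [1.89, 1.89, 2.57, 2.79, 3.14, 3.14].

### API

Orientations are given as a unit quaternion [w, x, y, z].
In Python, from workcell import manip gives the robot as it stands.
- The arm moves only by the shell command python3 -m crank 'ROWS' [OPENING]. ROWS is JSON, a list of rows, each an object with "dp": the shift along the world's x, y, z in mm, a list of three; "dr": the turn, a rotation vector about the world's x, y, z in degrees, a list of three. A call has 1 to 10 rows; each row is the pose to reach, as a shift and turn from the pose commanded when the call began; what a row does not reach only later rows make up. A row lasts 1/8 s, in which the tool goes at most 62.5 mm and 10.7 degrees, less where a joint would pass 70% of its speed; a pose out of reach is approached as far as the arm can. A call with a gripper value outside its range is refused whole. OPENING is the finger opening in mm, from 0 to 85.4, set as the call begins (- or left out, the last holds). The fingers move at their own pace and stop on an object; the grip force is fixed at half the most. Time passes only in rows, so rows that repeat a pose let the fingers close. It gives the time, the measured TCP pose, the force, the opening and the grip force at its end, in the units of the state.
- manip.sense(): the state, without advancing time (a new reading comes with each control period).
- manip.read_camera(name): name is "side" or "top" or "wrist"; returns a dict with "color" (384x512x3 uint8, blue, green, red), "fx", "fy", "cx", "cy" (pixels), "extrinsics" (4x4, takes a point from camera to world coordinates). Camera axes: x right, y down, z forward; pixel columns grow to the right and rows downward; lengths in mm; the calibration is good to about 2 mm. A picture is of the moment at which its call begins. There is no depth.
- manip.job_done(): hands the job in; it is judged then, once.
The state is a dict: "time_s": time; "q": joint angles; "dq": joint speeds; "effort": joint torques, N m; "position": TCP position; "tool_rot": TCP orientation; "force": force on the tool from outside, world axes, zero at the start; "torque": the same for the moment, N m; "gripper_width": finger opening in mm; "gripper_force": force on a finger pad.
Only numpy, scipy, OpenCV 4.12 (cv2) and the standard library are available. Lean on these libraries where they do the work, as an engineer would, in place of code of your own. Each camera call takes 0.05 s, during which the arm holds its last target. There are 200 camera calls.

## Working session

There is one attempt and no reset: what is moved stays moved. The work goes in short steps, Python scripts to look and compute and a shell command to move; the robot and the scene stay as the last step left them, time stands still between calls to the robot, and variables do not carry over. Pictures are saved under pics/ and viewed, at most 10 in all, crops included, and the job is handed in when it is done.

```bash
mkdir -p pics; ls
python3 - <<'E'
from workcell import manip
import cv2,numpy as np
for n in ("side","top"):
    c=manip.read_camera(n); cv2.imwrite(f"pics/{n}0.png",c["color"])
    print(n,c["fx"],c["fy"],c["cx"],c["cy"],np.round(c["extrinsics"],3).tolist())
s=manip.sense();print(s["time_s"],s["position"],s["tool_rot"])
E
```

```text
pics
side 460.64902595577314 460.64902595577314 250.8863390085843 182.55951115972925 [[-0.979, -0.127, 0.163, 307.502], [-0.206, 0.576, -0.791, 1340.638], [0.007, -0.808, -0.589, 1127.72], [0.0, 0.0, 0.0, 1.0]]
top 402.2234109766406 402.2234109766406 260.2240488137755 189.48781754558672 [[0.023, -0.996, 0.09, 469.306], [-1.0, -0.022, 0.013, -19.376], [-0.011, -0.091, -0.996, 1307.584], [0.0, 0.0, 0.0, 1.0]]
0.1 [ 207.69967337 -482.08082941  404.28989873] [-4.45810388e-04  9.79385203e-01  2.02001053e-01 -1.86425702e-05]
```

View pics/side0.png

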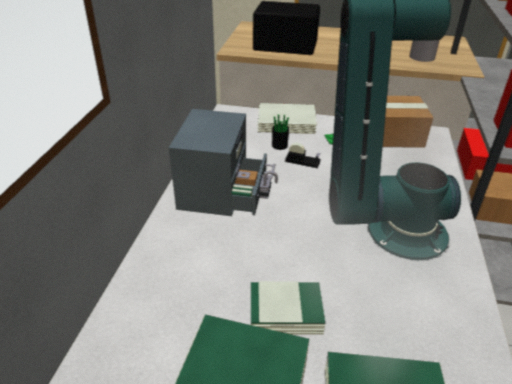

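View pics/top0.png

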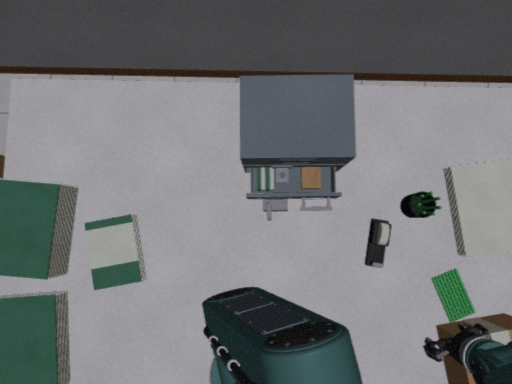

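The top view shows the cabinet at columns 240-355. The drawer is open, with its front edge at row ~195, the padlock at ~(275,205) with the shackle swung out, and the handle at ~(316,207). The tape dispenser is at (378,243) and the cup at (420,205). I'll zoom in on both views.

Run:
```python
import cv2,numpy as np
a=cv2.imread("pics/top0.png")[150:225,232:362]; a=cv2.resize(a,None,fx=6,fy=6,interpolation=cv2.INTER_CUBIC)
b=cv2.imread("pics/side0.png")[145:215,215:295]; b=cv2.resize(b,None,fx=8,fy=8,interpolation=cv2.INTER_CUBIC)
cv2.imwrite("pics/topz.png",a);cv2.imwrite("pics/sidez.png",b)
```

```text
(no output)
```

View pics/topz.png

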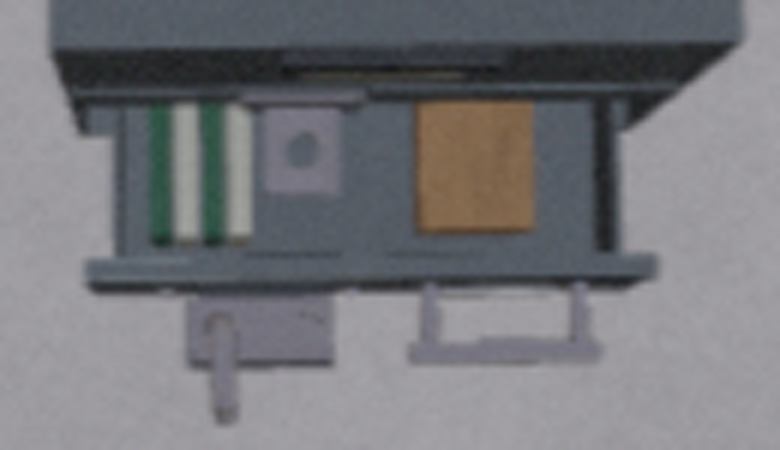

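View pics/sidez.png

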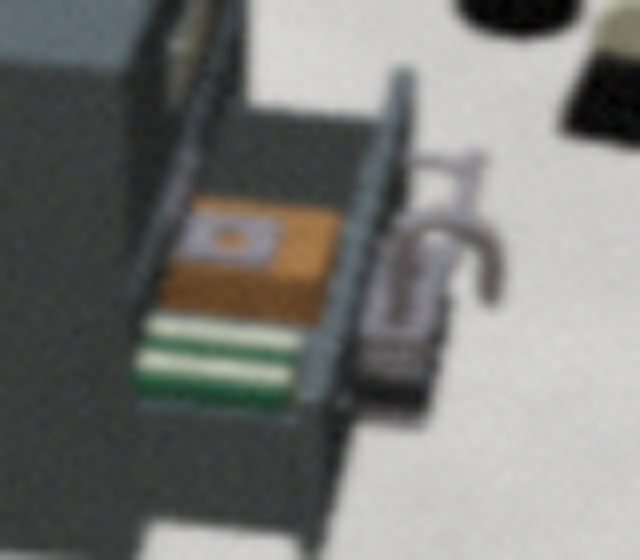

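The zoom shows the shackle swung straight out, from (220,322) at the captive leg to (225,415) at the free leg. The lug plate's hole is at (303,150), the handle bar runs (410..600,352), and the cabinet's top front edge runs (48,50)-(742,42). Next I cast rays onto these heights.

```bash
cat > h.py <<'E'
import numpy as np
from workcell import manip
def ray(c,u,v,z):
    E=np.array(c["extrinsics"]);d=E[:3,:3]@[(u-c["cx"])/c["fx"],(v-c["cy"])/c["fy"],1];o=E[:3,3]
    return o+d*(z-o[2])/d[2]
E
python3 - <<'E'
from h import *
c=manip.read_camera("top")
for n,u,v,z in [("cabL",48,50,280),("cabR",742,42,280),("lughole",303,150,117),("lugL",262,195,117),("lugR",340,195,117),("drwL",88,285,109),("drwR",655,277,109),("hanL",410,352,80),("hanR",600,352,80),("capt",220,322,170),("free",225,415,168),("bodyL",188,362,110),("bodyR",333,362,110)]:
    print(n,ray(c,232+(u+.5)/6-.5,150+(v+.5)/6-.5,z).round(1))
for n,u,v,z in [("tape",378,243,80),("tapetopL",367,265,30),("cup",420,205,100)]: print(n,ray(c,u,v,z).round(0))
c=manip.read_camera("side")
for n,u,v,z in [("shtop",440,220,170),("toe",492,298,121)]: print(n,ray(c,215+(u+.5)/8-.5,145+(v+.5)/8-.5,z).round(1))
E
```

```text
cabL [643.2  49.4 280. ]
cabR [ 653.1 -248.8  280. ]
lughole [623.3 -67.8 117. ]
lugL [600.3 -47.9 117. ]
lugR [601.2 -86.6 117. ]
drwL [554.2  37.6 109. ]
drwR [ 564.6 -244.1  109. ]
hanL [ 525.9 -125.6   80. ]
hanR [ 528.1 -221.9   80. ]
capt [533.8 -28.1 170. ]
free [490.2 -31.4 168. ]
bodyL [517.  -13.1 110. ]
bodyR [518.7 -84.9 110. ]
tape [ 426. -362.   80.]
tapetopL [ 356. -342.   30.]
cup [ 543. -482.  100.]
shtop [518.5 -23.2 170. ]
toe [494.6 -35.6 121. ]
```

```bash
cat >> h.py <<'E'
from scipy.spatial.transform import Rotation as R
def pose():
    s=manip.sense();q=s["tool_rot"];return s,R.from_quat([q[1],q[2],q[3],q[0]])
def plan(tip,tilt=35,yaw=1.9):
    s,r=pose(); t=np.radians(tilt)
    T=R.from_euler("z",yaw,degrees=True)*R.from_euler("y",-tilt,degrees=True)*R.from_quat([1,0,0,0])
    if ((r.inv()*T).magnitude()>np.pi/2): T=T*R.from_euler("z",180,degrees=True)
    p=np.array(tip)-173*T.apply([0,0,1])
    print("dp",(p-s["position"]).round(1),"dr",np.degrees((T*r.inv()).as_rotvec()).round(1))
def now():
    s,r=pose();print(s["time_s"],"tip",(s["position"]+173*r.apply([0,0,1])).round(1),"F",np.round(s["force"],1),"q",np.round(s["q"],2),"w",s["gripper_width"])
E
python3 -c "
from h import *
now();plan([460,-172,200]);plan([460,-172,60])"
```

```text
0.2 tip [ 207.7 -482.   231.4] F [-0.5  0.7 -0.1] q [-1.32  0.26 -0.05  1.26 -0.    1.42] w 85.29818986673362
dp [153.1 306.8 -62.7] dr [  7.6 -34.4 -20.7]
dp [ 153.1  306.8 -202.7] dr [  7.6 -34.4 -20.7]
```

```bash
python3 -m crank '[{"dp":[20,50,0],"dr":[1,-5,-3]},{"dp":[40,95,0],"dr":[2,-10,-6]},{"dp":[65,145,-10],"dr":[4,-16,-10]},{"dp":[90,195,-20],"dr":[5,-22,-13]},{"dp":[120,245,-40],"dr":[6,-28,-17]},{"dp":[140,290,-55],"dr":[7.6,-34.4,-20.7]},{"dp":[153,307,-63],"dr":[7.6,-34.4,-20.7]},{"dp":[153,307,-110],"dr":[7.6,-34.4,-20.7]},{"dp":[153,307,-160],"dr":[7.6,-34.4,-20.7]},{"dp":[153,307,-203],"dr":[7.6,-34.4,-20.7]}]' 0; python3 -c "
from h import *
now();plan([606,-172,60])"
```

```text
time_s: 1.45
position: [360.5, -174.8, 200.5]
tool_rot: [-0.004, 0.953, 0.016, 0.301]
force: [1.3, 0.1, -0.4]
gripper_width: -0.2
gripper_force: 0.0
1.45 tip [ 459.8 -171.7   58.9] F [ 1.3  0.1 -0.4] q [-0.78  0.14 -1.02 -0.04  0.43  2.43] w -0.21575488784534866
dp [146.4  -0.5   1.2] dr [ 0.1  0.  -0. ]
```

```bash
python3 -m crank '[{"dp":[25,1,1]},{"dp":[45,1,1]},{"dp":[60,2,1]},{"dp":[75,2,1]},{"dp":[90,3,1]},{"dp":[105,3,1]},{"dp":[118,4,1]},{"dp":[128,4,1]},{"dp":[134,4,1]},{"dp":[138,4,1]}]'; python3 -c "
from h import *
now()"
```

```text
1.45 tip [ 459.8 -171.7   58.9] F [ 1.3  0.1 -0.4] q [-0.78  0.14 -1.02 -0.04  0.43  2.43] w -0.21575488784534866$[0]: bad value
```

```bash
python3 -m crank '[{"dp":[25,1,1],"dr":[0,0,0]},{"dp":[45,1,1],"dr":[0,0,0]},{"dp":[60,2,1],"dr":[0,0,0]},{"dp":[75,2,1],"dr":[0,0,0]},{"dp":[90,3,1],"dr":[0,0,0]},{"dp":[105,3,1],"dr":[0,0,0]},{"dp":[118,4,1],"dr":[0,0,0]},{"dp":[128,4,1],"dr":[0,0,0]},{"dp":[134,4,1],"dr":[0,0,0]},{"dp":[138,4,1],"dr":[0,0,0]}]'; python3 -c "
from h import *
now()"
```

```text
time_s: 2.7
position: [499.0, -171.2, 202.7]
tool_rot: [-0.004, 0.953, 0.016, 0.301]
force: [-2.9, 0.0, 0.9]
gripper_width: -0.3
gripper_force: 1.3
2.7 tip [ 598.2 -168.1   61.1] F [-2.9  0.   0.9] q [-0.55  0.3  -0.78 -0.03  0.32  2.64] w -0.29577290152395497
```

Contact is steady at about 3 N of sliding force. I continue slowly to the stop.

```bash
python3 -m crank '[{"dp":[2,0,0],"dr":[0,0,0]},{"dp":[4,0,0],"dr":[0,0,0]},{"dp":[6,0,0],"dr":[0,0,0]},{"dp":[7,0,0],"dr":[0,0,0]},{"dp":[8,0,0],"dr":[0,0,0]},{"dp":[8,0,0],"dr":[0,0,0]}]'; python3 -c "
from h import *
now()"
```

```text
time_s: 3.45
position: [506.8, -171.2, 202.7]
tool_rot: [-0.004, 0.953, 0.016, 0.301]
force: [-1.8, 1.0, -1.4]
gripper_width: -0.1
gripper_force: 0.8
3.45 tip [ 606.1 -168.1   61. ] F [-1.8  1.  -1.4] q [-0.54  0.31 -0.76 -0.03  0.32  2.65] w -0.10304094981671963
```

```bash
python3 -m crank '[{"dp":[1,0,0],"dr":[0,0,0]},{"dp":[2,0,0],"dr":[0,0,0]},{"dp":[3,0,0],"dr":[0,0,0]},{"dp":[4,0,0],"dr":[0,0,0]},{"dp":[5,0,0],"dr":[0,0,0]}]'; python3 -c "
from h import *
now()"
```

```text
time_s: 4.08
position: [510.1, -170.7, 201.4]
tool_rot: [-0.005, 0.954, 0.015, 0.299]
force: [-18.3, -2.1, -0.8]
gripper_width: 0.4
gripper_force: 7.6
4.075 tip [ 608.7 -167.7   59.2] F [-18.3  -2.1  -0.8] q [-0.54  0.31 -0.75 -0.02  0.31  2.66] w 0.3849917257180269
```

```bash
python3 -m crank '[{"dp":[-20,0,1],"dr":[0,0,0]},{"dp":[-70,0,1],"dr":[0,0,0]},{"dp":[-90,20,50],"dr":[0,0,0]},{"dp":[-90,60,90],"dr":[0,0,0]},{"dp":[-90,110,110],"dr":[0,0,0]},{"dp":[-90,150,120],"dr":[0,0,0]},{"dp":[-90,178,120],"dr":[0,0,0]},{"dp":[-90,178,120],"dr":[0,0,0]}]'
python3 - <<'E'
from h import *
import cv2
now()
c=manip.read_camera("top")["color"];w=manip.read_camera("wrist");print(w["fx"],w["cx"],w["cy"],w["extrinsics"])
a=cv2.resize(c[145:215,222:362],None,fx=4,fy=4,interpolation=cv2.INTER_CUBIC)
o=np.zeros((280+384,560,3),np.uint8);o[:280]=a;o[280:,:512]=w["color"];cv2.imwrite("pics/s1.png",o[:600])
E
```

```text
time_s: 5.08
position: [421.8, 8.2, 323.2]
tool_rot: [-0.005, 0.953, 0.018, 0.302]
force: [0.0, 0.4, 0.1]
gripper_width: -0.1
gripper_force: 0.0
5.075 tip [521.2  11.6 181.7] F [0.  0.4 0.1] q [-0.21 -0.07 -0.8   0.24  0.14  2.94] w -0.05741595095974858
297.3009808561656 257.0595297223364 189.73029487404608 [[ 3.59434777e-02 -9.42677865e-01  3.31762729e-01  4.95642409e+02]
 [-9.99352836e-01 -3.43718563e-02  1.06058576e-02  8.79846024e+00]
 [ 1.40539367e-03 -3.31929236e-01 -9.43303243e-01  3.37455495e+02]
 [ 0.00000000e+00  0.00000000e+00  0.00000000e+00  1.00000000e+00]]
```

View pics/s1.png

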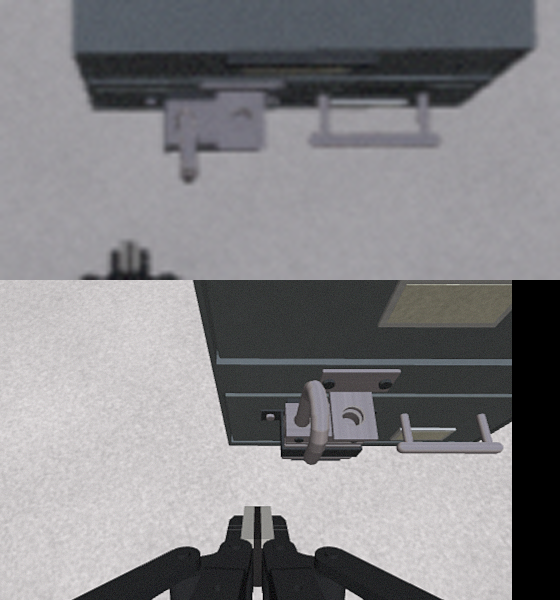

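The drawer is flush. In the wrist view the lug hole is at (353,136), the free leg's end at (312,182) and the crown at (316,105). I'll cast those.

Run:
```python
from h import *
c=manip.read_camera("wrist")
for n,u,v,z in [("hole",353,136,117),("toe",312,182,121),("crownfront",316,150,160)]: print(n,ray(c,u,v,z).round(1))
plan([570,14,180]);plan([570,14,136])
```

```text
hole [623.7 -68.3 117. ]
toe [579.6 -32.1 121. ]
crownfront [587.3 -28.1 160. ]
dp [48.8  4.3 -1.1] dr [0.1 0.1 0. ]
dp [ 48.8   4.3 -45.1] dr [0.1 0.1 0. ]
```

```bash
python3 -m crank '[{"dp":[40,4,0],"dr":[0,0,0]},{"dp":[60,4,-25],"dr":[0,0,0]},{"dp":[60,4,-49],"dr":[0,0,0]},{"dp":[60,-10,-49],"dr":[0,0,0]},{"dp":[60,-20,-49],"dr":[0,0,0]},{"dp":[60,-28,-49],"dr":[0,0,0]},{"dp":[60,-36,-49],"dr":[0,0,0]},{"dp":[61,-44,-49],"dr":[0,0,0]},{"dp":[64,-49,-49],"dr":[0,0,0]}]'
python3 - <<'E'
from h import *
import cv2
now();c=manip.read_camera("wrist")["color"];cv2.imwrite("pics/s2.png",c)
E
```

```text
time_s: 6.35
position: [485.8, -42.7, 273.8]
tool_rot: [-0.004, 0.953, 0.016, 0.301]
force: [-1.4, 0.6, 0.3]
gripper_width: 0.1
gripper_force: 0.6
6.35 tip [585.1 -39.6 132.2] F [-1.4  0.6  0.3] q [-0.3   0.12 -0.77  0.09  0.19  2.87] w 0.14979735142819833
```

View pics/s2.png

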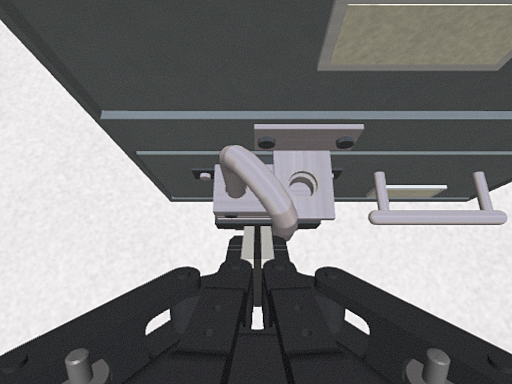

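The shackle is turned roughly half-way. Its free leg is at (285,225), just right of and ahead of the fingers at (258,235). I carry on around the arc, then push it up to the stop.

```bash
python3 -m crank '[{"dp":[3,-6,0],"dr":[0,0,0]},{"dp":[7,-11,0],"dr":[0,0,0]},{"dp":[11,-14,0],"dr":[0,0,0]},{"dp":[15,-17,0],"dr":[0,0,0]},{"dp":[18,-19,0],"dr":[0,0,0]},{"dp":[21,-20,0],"dr":[0,0,0]},{"dp":[23,-20,0],"dr":[0,0,0]},{"dp":[24,-20,0],"dr":[0,0,0]}]'
python3 - <<'E'
from h import *
import cv2
now();c=manip.read_camera("wrist")["color"];cv2.imwrite("pics/s3.png",c)
E
```

```text
time_s: 7.4
position: [509.8, -62.2, 273.7]
tool_rot: [-0.004, 0.954, 0.016, 0.301]
force: [-1.2, 1.1, -0.1]
gripper_width: -0.2
gripper_force: 0.5
7.4 tip [609.1 -59.2 132. ] F [-1.2  1.1 -0.1] q [-0.32  0.16 -0.72  0.11  0.2   2.84] w -0.2078751444637226
```

View pics/s3.png

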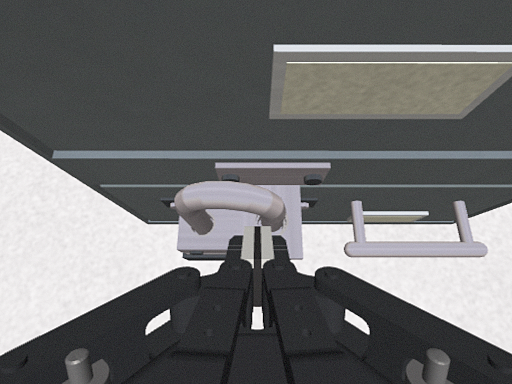

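The shackle is almost parallel to the face, with the free leg at (272,222). I push until the force shows the stop.

```bash
python3 -m crank '[{"dp":[1,0,0],"dr":[0,0,0]},{"dp":[2,0,0],"dr":[0,0,0]},{"dp":[3,0,0],"dr":[0,0,0]},{"dp":[4,0,0],"dr":[0,0,0]}]';python3 -m crank '[{"dp":[0.7,0,0],"dr":[0,0,0]},{"dp":[1.4,0,0],"dr":[0,0,0]},{"dp":[2,0,0],"dr":[0,0,0]}]'
```

```text
time_s: 7.95
position: [513.6, -62.1, 273.6]
tool_rot: [-0.004, 0.954, 0.016, 0.301]
force: [-5.3, -1.0, 1.0]
gripper_width: 0.2
gripper_force: 2.2
time_s: 8.32
position: [515.0, -62.1, 273.1]
tool_rot: [-0.004, 0.954, 0.016, 0.3]
force: [-10.3, -2.0, 1.6]
gripper_width: 0.3
gripper_force: 4.7
```

The stop is reached at 10 N. I back off, rise, and tilt to 27° over the crown at (623,-47).

```bash
python3 -m crank '[{"dp":[-15,0,0],"dr":[0,0,0]},{"dp":[-50,0,5],"dr":[0,0,0]},{"dp":[-50,0,50],"dr":[0,0,0]},{"dp":[-50,0,80],"dr":[0,0,0]},{"dp":[-50,0,80],"dr":[0,0,0]}]';python3 - <<'E'
from h import *
import cv2
now();w=manip.read_camera("wrist");cv2.imwrite("pics/s4.png",w["color"]);np.save("w4.npy",w,allow_pickle=True)
plan([619.5,-47,195],27);plan([619.5,-47,177],27)
E
```

```text
time_s: 8.95
position: [465.8, -62.3, 356.2]
tool_rot: [-0.003, 0.953, 0.016, 0.303]
force: [-0.5, 0.2, -1.8]
gripper_width: 0.2
gripper_force: 0.0
8.95 tip [565.7 -59.4 215. ] F [-0.5  0.2 -1.8] q [-0.36 -0.01 -0.64  0.36  0.22  2.81] w 0.196868143066515
dp [75.6 12.5 -5.3] dr [-0.1  8.2 -0. ]
dp [ 75.6  12.5 -23.3] dr [-0.1  8.2 -0. ]
```

View pics/s4.png

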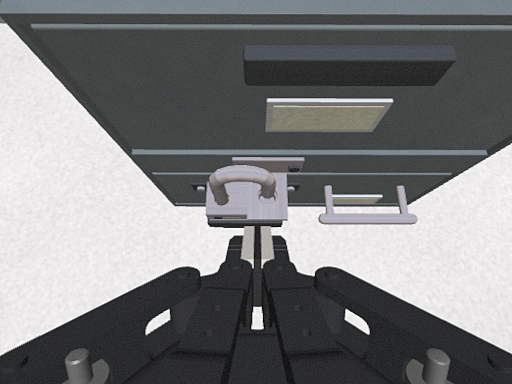

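The shackle now stands parallel to the face, crown at (243,168). An upper drawer pull at (348,65) sticks out, so I keep the 35° tilt for clearance.

Run:
```python
from h import *
w=np.load("w4.npy",allow_pickle=True).item()
print(ray(w,244,172,172),ray(w,221,196,121),ray(w,268,195,121))
for u,v in [(245,50),(245,83)]: print(ray(w,u,v,230))
plan([619.5,-47,190]);plan([619.5,-47,176])
```

```text
[623.4909552  -49.16524804 172.        ] [621.32576334 -26.92693586 121.        ] [623.72050974 -68.47378536 121.        ]
[678.75695472 -49.30526855 230.        ]
[654.54523019 -50.46406702 230.        ]
dp [ 54.9  11.8 -22.8] dr [ 0.1  0.2 -0. ]
dp [ 54.9  11.8 -36.8] dr [ 0.1  0.2 -0. ]
```

```bash
python3 -m crank '[{"dp":[25,8,0],"dr":[0,0,0]},{"dp":[45,11,-8],"dr":[0,0,0]},{"dp":[54,11,-16],"dr":[0,0,0]},{"dp":[54,11,-25],"dr":[0,0,0]},{"dp":[54,11,-33],"dr":[0,0,0]},{"dp":[54,11,-38],"dr":[0,0,0]},{"dp":[54,11,-42],"dr":[0,0,0]}]';python3 -c "
from h import *
now()"
```

```text
time_s: 9.88
position: [519.6, -51.3, 311.7]
tool_rot: [-0.004, 0.953, 0.016, 0.301]
force: [-1.7, -0.4, 5.7]
gripper_width: -0.1
gripper_force: 2.7
9.875 tip [618.9 -48.3 170.1] F [-1.7 -0.4  5.7] q [-0.29  0.12 -0.64  0.23  0.18  2.87] w -0.0715218598117083
```

Contact is on the crown and the spring force is rising as expected. I press on.

```bash
python3 -m crank '[{"dp":[0,0,-3],"dr":[0,0,0]},{"dp":[0,0,-6],"dr":[0,0,0]},{"dp":[0,0,-9],"dr":[0,0,0]},{"dp":[0,0,-11],"dr":[0,0,0]}]';python3 -m crank '[{"dp":[0,0,-2],"dr":[0,0,0]},{"dp":[0,0,-4],"dr":[0,0,0]},{"dp":[0,0,-6],"dr":[0,0,0]}]';python3 -c "
from h import *
now()"
```

```text
time_s: 10.38
position: [520.2, -51.5, 302.1]
tool_rot: [-0.004, 0.953, 0.016, 0.303]
force: [-7.1, -0.5, 11.5]
gripper_width: 0.0
gripper_force: 6.8
time_s: 10.75
position: [519.8, -51.2, 294.8]
tool_rot: [-0.004, 0.953, 0.016, 0.301]
force: [-1.0, -0.8, 3.7]
gripper_width: 0.1
gripper_force: 1.6
10.75 tip [619.1 -48.2 153.2] F [-1.  -0.8  3.7] q [-0.29  0.14 -0.67  0.17  0.18  2.87] w 0.050258423856205534
```

The force dropped after a peak, so the pawl has snapped. A small press confirms the solid stop, then I retreat and check.

```bash
python3 -m crank '[{"dp":[0,0,-1],"dr":[0,0,0]},{"dp":[0,0,-2],"dr":[0,0,0]},{"dp":[0,0,-3],"dr":[0,0,0]}]';python3 -m crank '[{"dp":[0,0,5],"dr":[0,0,0]},{"dp":[-5,0,20],"dr":[0,0,0]},{"dp":[-30,0,40],"dr":[0,0,0]},{"dp":[-55,-10,62],"dr":[0,0,0]},{"dp":[-55,-12,62],"dr":[0,0,0]},{"dp":[-55,-12,62],"dr":[0,0,0]}]';python3 - <<'E'
from h import *
import cv2
now();w=manip.read_camera("wrist");cv2.imwrite("pics/s5.png",w["color"])
E
```

```text
time_s: 11.12
position: [520.6, -51.5, 293.2]
tool_rot: [-0.004, 0.953, 0.016, 0.303]
force: [-7.7, -2.1, 19.6]
gripper_width: -0.2
gripper_force: 10.2
time_s: 11.88
position: [464.9, -63.3, 353.3]
tool_rot: [-0.004, 0.954, 0.016, 0.301]
force: [0.2, -1.0, -0.5]
gripper_width: -0.1
gripper_force: 0.0
11.875 tip [564.2 -60.2 211.6] F [ 0.2 -1.  -0.5] q [-0.36 -0.01 -0.65  0.36  0.22  2.81] w -0.11166909833925544
```

View pics/s5.png

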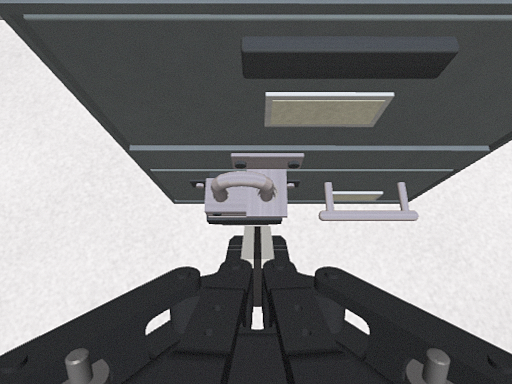

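The shackle is down and stays there: the crown has dropped from row 168 to ~175, and the legs are short, ending in the lug hole at (268,190). The drawer is flush and the gripper is clear, so I hand in.

```bash
python3 -c "
from workcell import manip
print(manip.job_done())"
```

```text
the job is handed in; nothing more can be done
None
```

The drawer is pushed fully shut, the shackle is swung over the lug hole and pressed home, where it held after release, and the job was handed in at about 12 s with the gripper clear and the other things on the desk not approached.

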